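# Tip the torch down into its box and flip the lid shut

## Robot

A 6-joint arm with a two-finger parallel gripper is mounted at the origin on the work surface. World frame = base frame: x ahead of the robot, y to its left, z up, the work surface at z = 0. Lengths are in m, angles in rad, forces in N, time in s.
With the tool pointing down it reaches from about 0.25 to 0.725 m from the base axis. Payload 9.7 kg.
Tool frame: the origin (TCP) lies midway between the tips of the shut fingers; the grasp point (between the pads) lies 19 mm behind it (r.grip_point_offset is the distance from the TCP to the grasp point, in m); z points along the fingers, y is the line along which they close (so a half turn about z gives the same grasp; the last joint's range is limited). The gripper opens to 85 mm and grips with 20 to 120 N. Pads are 22 mm wide; open, the fingers measure 114 mm over their backs; the gripper's body (76 mm by 85 mm) begins 54 mm behind the grasp point. The pads swing forward as they close: fully open they stand 13 mm farther back than shut.
Start: joints at [-1.204, 0.087, 0.176, 1.66, 0, 1.571], TCP at [0.197, -0.513, 0.191] pointing down, gripper open.
Joint ranges: [-3.13, 3.13], [-0.85, 1.81], [-1.15, 1.24], [-2.2, 2.28], [-1.44, 1.52], [-3.14, 3.14]. Speed limits (rad/s): [2.22, 2.22, 2.57, 3.14, 3.14, 3.14].

## Interface

Orientations are given as a unit quaternion [w, x, y, z].
In Python, from plant import r gives the robot as it stands. The module is installed in compiled form; this text tells all that it offers.
- The arm moves only by the shell command python3 -m creep 'ROWS' [OPENING]. ROWS is text: rows parted by semicolons, each of 6 numbers parted by spaces: the shift along the world's x, y, z in units of 30 mm (1.0 is 30 mm), then the turn, a rotation vector about the world's x, y, z in units of 6 degrees (1.0 is 6 degrees). In form: x y z rx ry rz; .... A call has 1 to 5 rows; each row is the pose to reach, as a shift and turn from the pose commanded when the call began; what a row does not reach only later rows make up. A row lasts 1/10 s, in which the tool goes at most 50 mm and 8.59 degrees, less where a joint would pass 70% of its speed; a pose out of reach is approached as far as the arm can. A call with a gripper value outside its range is refused whole. OPENING is the opening, from 0 (shut) to 1 (fully open), set as the call begins (- or left out, the last holds). The fingers move at their own pace and stop on an object; the grip force is fixed at half the most. Time passes only in rows, so rows that repeat a pose let the fingers close. It gives the time, the measured TCP pose, the force, the opening and the grip force at its end, in the units of the state.
- r.get_state(): the state, without advancing time (a new reading comes with each control period).
- r.grab_frame(name): name is "side" or "top" or "wrist"; returns the picture (480x640x3 uint8, red, green, blue); there is no depth.
- r.camera_params(name): a dict with "K" (3x3 intrinsics, pixels), "origin" and "orientation" of the camera in the world; the wrist camera has in their place "T_tool_cam" (4x4, takes a point from camera to tool coordinates, whose origin is the TCP and whose axes are the flange's). Camera axes: x right, y down, z forward; pixel columns grow to the right and rows downward; lengths in m; the calibration is good to about 2 mm. A picture is of the moment at which its call begins: read the wrist's pose just before it. camera_params takes no time and is no camera call.
- r.sign_off(): hands the job in; it is judged then, once.
The state is a dict: "time": time; "joints": joint angles; "qd": joint speeds; "joint_efforts": joint torques, N m; "position": TCP position; "tcp_rot": TCP orientation; "force": force on the tool from outside, world axes, zero at the start; "ft_torque": the same for the moment, N m; "grip_width": finger opening in m; "gripper_force": force on a finger pad.
Only numpy, scipy, OpenCV 4.12 (cv2) and the standard library are available. Lean on these libraries where they do the work, as an engineer would, in place of code of your own. Each camera call takes 0.05 s, during which the arm holds its last target. There are 200 camera calls.

## Task

Put the torch to bed: with your fingertips push the standing black torch over so that it lies down lengthwise inside its wooden box, then push the yellow lid over from behind until it is fully shut. Push only: do not pick up or lift the torch, keep it inside its box, and leave the other things on the ledge where they are.

Things in the scene. Friction and masses are not known exactly. Their poses are not given: they have to be found in the camera images.
- torch_box: Brown wooden open box fixed to the ledge, 70 (its x) by 200 (its y) by 48 mm high outside, walls and floor 6 mm thick (inside 58 by 188, 42 deep). Origin: centre of its underside. At yaw 0 x points away from the robot, y to its left; yaw within 0.35 rad. Lid hinged along the far (+x) long side. The torch stands near the -y end (robot's right); the free room is to +y.
- torch: Black torch, loose, 135 mm long, about 140 g, standing on its tail on the box floor, lens up, top 141 mm above the ledge. Barrel 28 mm, head (top 31 mm) 34 mm in diameter. Origin: centre of the tail face; z runs to the lens. Starts within 5 mm of the box's long middle line, 58 to 68 mm towards -y. Topples by itself once tilted about 0.2 rad; pushed near the top it tips, not slides.
- torch_lens (a point): Centre of the torch's lens face, 135 mm from the tail along its z.
- lid (a joint): Angle of the yellow wooden lid (70 by 200 by 6 mm, 100 g, no handle), rad: 0 = shut flat on the box, 1.57 = straight up, up to 1.9 = leaning back, away from the robot. Starts open at 1.6 to 1.8. Stiff hinge: it stays where it is left at any angle and takes about 1 to 2 N at its free edge to move, all the way down.
- lid_hinge (a point): Middle of the lid's hinge line, which runs along the box's y: 35 mm from the box origin in +x and 48.5 mm above the ledge, on the lid's lower (inner) face when shut.
- lid_edge (a point): Middle of the lid's free edge, 70 mm from the hinge line, half-way through the lid's thickness.
- jar: Glass jar with a brass twist cap, loose, 68 mm in diameter, 95 mm high, upright. Origin: centre of its underside. Leave alone.
- dish: Speckled white ceramic ring dish, loose, 100 mm in diameter, 32 mm high. Origin: centre of its underside. Leave alone.
- keys: Steel key ring 38 mm in diameter with two keys reaching 70 mm from its centre along +x, lying flat, 4 mm thick. Origin: centre of the ring on the ledge. Leave alone.
- whistle: Blue plastic whistle, lying, about 50 mm long, 20 mm wide, 24 mm high. Origin: under its round body. Leave alone.
- peg_a: Wooden pegboard peg standing on its 34 mm square foot, 14 mm in diameter, 60 mm high in all. Origin: centre of its underside. Leave alone.
- peg_b: A second wooden peg like the first. Leave alone.

How it is judged:
On the way, in this order (a step that is already met when the one before it is completed fails the run):
1. the torch lies in its box (angle between torch's own z axis and vertical between 1.4 and 1.75 rad and x of torch in the frame of torch_box between -0.03 and 0.03 m and y of torch in the frame of torch_box between -0.095 and 0.095 m and z of each of torch, torch_lens in the frame of torch_box below 0.04 m and x of torch_lens in the frame of torch_box between -0.03 and 0.03 m and y of torch_lens in the frame of torch_box between -0.095 and 0.095 m and linear speed of torch below 0.05 m/s), for 0.2 s.
2. the lid is shut over it (value of joint lid below 0.06 rad), for 0.2 s.
At the end, for the whole second after the job is handed in: The torch lies down (its axis within about 0.17 rad of level) with both ends inside its box, at rest, the lid is shut to within 0.06 rad, and the jar, dish, keys, whistle and pegs are within 20 mm of where they were (angle between torch's own z axis and vertical between 1.4 and 1.75 rad and x of torch in the frame of torch_box between -0.03 and 0.03 m and y of torch in the frame of torch_box between -0.095 and 0.095 m and z of each of torch, torch_lens in the frame of torch_box below 0.04 m and x of torch_lens in the frame of torch_box between -0.03 and 0.03 m and y of torch_lens in the frame of torch_box between -0.095 and 0.095 m and linear speed of torch below 0.03 m/s and value of joint lid below 0.06 rad and distance of each of jar, dish, keys, whistle, peg_a, peg_b from where it was at the start of the episode below 0.02 m); the robot touches nothing.
It fails at once if the torch is lifted: its tail rises more than about 30 mm off the box floor, or its lens more than about 20 mm above its standing height (height (world z) of torch above 0.036 m or height (world z) of torch_lens above 0.162 m).
It fails at once if the torch's tail leaves the box (not (x of torch in the frame of torch_box above -0.035 m) or not (x of torch in the frame of torch_box below 0.035 m) or not (y of torch in the frame of torch_box above -0.1 m) or not (y of torch in the frame of torch_box below 0.1 m)).
It fails at once if the jar, dish, key ring, whistle or a peg is moved by more than 20 mm (distance of any of jar, dish, keys, whistle, peg_a, peg_b from where it was at the start of the episode above 0.02 m).
It also fails if it takes over 42 s, if anything falls off the work surface, if the arm or the gripper's body presses on something with over 40 N, if the wrist force passes 120 N, or if a joint passes its speed limit or range.

## Working session

There is one attempt and no reset: what is moved stays moved. The work goes in short steps, Python scripts to look and compute and a shell command to move; the robot and the scene stay as the last step left them, time stands still between calls to the robot, and variables do not carry over. Pictures are saved under pics/ and viewed, at most 10 in all, crops included, and the job is handed in when it is done.

```bash
mkdir -p pics; cat > h.py <<'E'
import numpy as np, cv2
from scipy.spatial.transform import Rotation as R
from plant import r
def cam(n):
    p=r.camera_params(n); q=p["orientation"]
    q=np.array(q)
    M=q if q.shape==(3,3) else R.from_quat(q[[1,2,3,0]]).as_matrix()
    return np.array(p["K"]),np.array(p["origin"]),M
def ray(n,u,v):
    K,o,M=cam(n); d=M@np.linalg.solve(K,[u,v,1.]); return o,d/np.linalg.norm(d)
def onz(n,u,v,z):
    o,d=ray(n,u,v); return o+d*(z-o[2])/d[2]
def proj(n,P):
    K,o,M=cam(n); c=K@(M.T@(np.array(P)-o)); return c[:2]/c[2]
def tri(a,b):
    (o1,d1),(o2,d2)=ray(*a),ray(*b)
    s=np.linalg.lstsq(np.c_[d1,-d2],o2-o1,rcond=None)[0]
    p,q=o1+s[0]*d1,o2+s[1]*d2; return (p+q)/2,np.linalg.norm(p-q)
def save(n,f):
    im=r.grab_frame(n)[:,:,::-1].copy(); cv2.imwrite(f,im); return im
E
python3 - <<'E'
from h import *
for n in("top","side"):
    save(n,f"pics/{n}0.png"); K,o,M=cam(n); print(n,K.round(1).tolist(),o,M.round(2).tolist())
s=r.get_state(); print(s["position"],s["tcp_rot"],s["time"],s["grip_width"])
E
```

```text
top [[498.1, 0.0, 318.2], [0.0, 498.1, 241.4], [0.0, 0.0, 1.0]] [ 0.46648499 -0.04478941  1.09765347] [[0.01, -0.99, 0.14], [-1.0, -0.01, 0.02], [-0.01, -0.14, -0.99]]
side [[538.3, 0.0, 320.1], [0.0, 538.3, 240.5], [0.0, 0.0, 1.0]] [0.44105206 0.57140309 0.7720664 ] [[-0.96, -0.21, 0.18], [-0.27, 0.72, -0.64], [0.01, -0.66, -0.75]]
[ 0.19715492 -0.51318443  0.19076329] [-5.66530349e-04  9.83229756e-01  1.82370262e-01 -1.14512951e-04] 0.1 0.08568829336295498
```

View pics/top0.png

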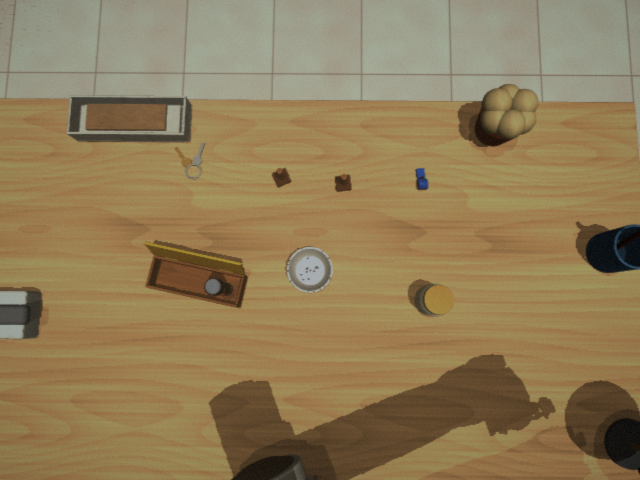

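View pics/side0.png

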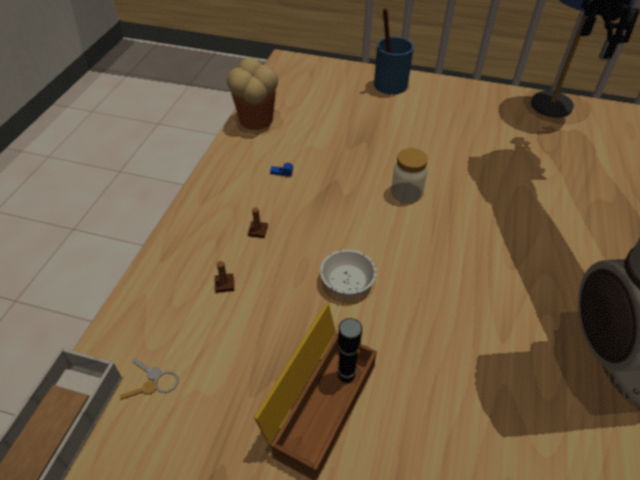

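The top view shows the box at about (148–246, 240–306) with the torch top at (213,287) and the lid on its far side. The dish is at (310,270), the keys at (195,165), the pegs at (282,178) and (343,183), and the jar at (436,299). The side view shows the torch at (349,328–380), with lid corners at (332,312) and (262,415). I'll enlarge the box for its corners.

```bash
python3 - <<'E'
import cv2,numpy as np
a=cv2.imread("pics/top0.png")[230:315,135:255]; b=cv2.imread("pics/side0.png")[300:475,250:385]
a=cv2.resize(a,None,fx=5,fy=5,interpolation=2); b=cv2.resize(b,None,fx=3.4,fy=3.4,interpolation=2)
cv2.imwrite("pics/a.png",cv2.convertScaleAbs(a,alpha=1.5)); cv2.imwrite("pics/b.png",cv2.convertScaleAbs(b,alpha=1.5)); print(a.shape,b.shape)
E
```

```text
(425, 600, 3) (595, 459, 3)
```

View pics/a.png

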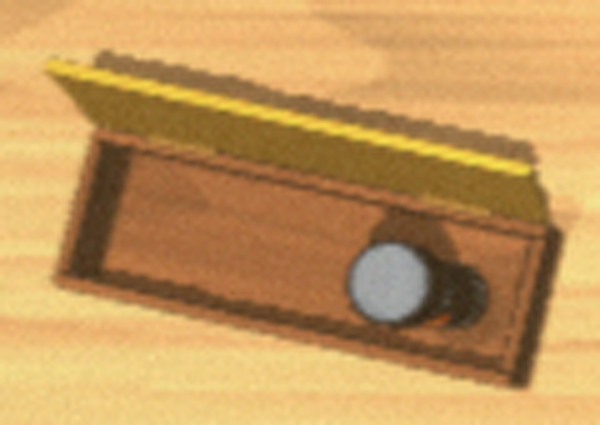

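View pics/b.png

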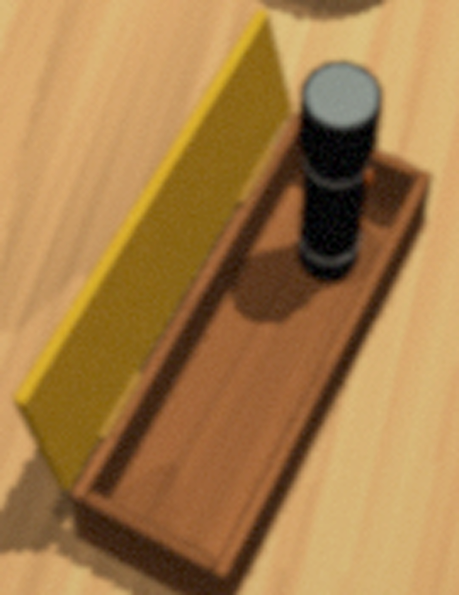

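The crops show the rim corners at (55,280), (515,382), (98,133) and (553,228) in crop a. The lid's free edge runs from (47,64) to (533,172). The lens is at (390,283) in crop a and (342,93) in crop b.

```bash
python3 - <<'E'
from h import *
A=lambda u,v:("top",135+(u-2)/5,230+(v-2)/5)
B=lambda u,v:("side",250+(u-1.2)/3.4,300+(v-1.2)/3.4)
nl,nr,fl,fr=[onz(*A(*p),.048) for p in((55,280),(515,382),(98,133),(553,228))]
print("rim",nl,nr,fl,fr)
snl,snr,sfl,sfr=[onz(*B(*p),.048) for p in((225,575),(430,178),(78,492),(300,110))]
print("rim side",snl,snr,sfl)
c=(nl+nr+fl+fr)/4; d=(nl+fl-nr-fr)/2; print("c",c,np.linalg.norm(d),"yaw",np.arctan2(-d[0],d[1]))
yaw=np.arctan2(-d[0],d[1]); Rz=R.from_euler('z',yaw).as_matrix()
l,e=tri(A(390,283),B(342,93)); print("lens",l,e,"box",Rz.T@(l-c*[1,1,0]))
for p,q in(((47,64),(20,400)),((533,172),(265,13))):
    P,e=tri(A(*p),B(*q)); b=Rz.T@(P-c*[1,1,0]); print("lid",P,e,b,"ang",np.arctan2(b[2]-.0485,-(b[0]-.035)))
print("ex",Rz[:,0],"ey",Rz[:,1])
for n,p in dict(dish=("top",310,270,.03),jar=("top",436,299,.095),pegb=("top",343,180,.05),pega=("top",282,176,.05)).items(): print(n,onz(*p))
E
```

```text
rim [0.51326424 0.33568681 0.048     ] [0.47286616 0.13944244 0.048     ] [0.57585263 0.32100605 0.048     ] [0.53755124 0.12555833 0.048     ]
rim side [0.50959276 0.3360949  0.048     ] [0.46941497 0.14499492 0.048     ] [0.57444611 0.32140613 0.048     ]
c [0.52488357 0.23042341 0.048     ] 0.19976004124107125 yaw -0.1982817319190103
lens [0.50862948 0.17222832 0.14212298] 0.001514385600437304 box [-0.00447205 -0.06025665  0.14212298]
lid [0.59493698 0.31884822 0.11680339] 0.002465250389132052 [0.05126246 0.10049173 0.11680339] ang 1.8045359806369987
lid [0.55412361 0.12350554 0.1133355 ] 0.0023339126642544757 [ 0.04972835 -0.09906312  0.1133355 ] ang 1.7941703474306465
ex [ 0.9804065  -0.19698502 -0.        ] ey [0.19698502 0.9804065  0.        ]
dish [ 0.55147107 -0.01061092  0.03      ]
jar [ 0.49113687 -0.26475421  0.095     ]
pegb [ 0.74518846 -0.07971859  0.05      ]
pega [0.75300225 0.05229073 0.05      ]
```

```bash
python3 -m creep '0.67 1.39 0 0 0 -0.4;1.34 2.78 0 0 0 -0.8;2.01 4.17 0 0 0 -1.2;2.68 5.56 0 0 0 -1.6;3.35 6.95 0 0 0 -2' 0; python3 -m creep '0.67 1.39 0 0 0 -0.4;1.34 2.78 0 0 0 -0.8;2.01 4.17 0 0 0 -1.2;2.68 5.56 0 0 0 -1.6;3.35 6.95 0 0 0 -2'; python3 -m creep '0.67 1.38 0 0 0 -0.4;1.34 2.7 0 0 0 -0.8;2.01 4.1 0 0 0 -1.1;2.68 5.4 0 0 0 -1.4;3.35 6.6 0 0 0 -1.4'
```

```text
time: 0.6
position: [0.298, -0.3032, 0.1911]
tcp_rot: [-0.0, 0.997, 0.077, -0.0]
force: [1.1, -0.1, 0.4]
grip_width: 0.0123
gripper_force: 0.0
time: 1.1
position: [0.3985, -0.0945, 0.1913]
tcp_rot: [0.0, 1.0, -0.027, 0.0]
force: [0.9, -0.8, 0.9]
grip_width: 0.0004
gripper_force: 0.0
time: 1.6
position: [0.4625, -0.0491, 0.1913]
tcp_rot: [-0.02, 0.998, -0.066, 0.0]
force: [-0.5, -0.0, 0.2]
grip_width: 0.0002
gripper_force: 0.0
```

```bash
python3 - <<'E'
from h import *
s=r.get_state(); print(s["joints"],s["qd"],s["position"],s["tcp_rot"])
E
```

```text
[-0.13328728 -0.11350069 -0.02300668  1.66329377  0.03953825  3.14070987] [-0.0341934   0.18345659  0.1692788  -0.01838602 -0.03325811 -0.00019337] [ 0.46247922 -0.04905269  0.19128834] [-1.97904982e-02  9.97612646e-01 -6.61607002e-02  3.25863412e-04]
```

```bash
python3 -m creep '0 0 0 0 0 1.3;0 0 0 0 0 2.6;0.1 0.3 0 0 0 3.9;0.2 0.8 0 0 0 5.2;0.3 1.4 0 0 0 6.5'; python3 -m creep '0.1 0.6 0 0 0 1.3;0.2 1.2 0 0 0 2.6;0.3 1.8 0 0 0 3.9;0.4 2.4 0 0 0 5.2;0.5 3.0 0 0 0 6.5'; python3 - <<'E'
from h import *
s=r.get_state(); q=s["tcp_rot"]; C=R.from_quat(np.array(q)[[1,2,3,0]])
y=1.373; T=R.from_matrix(np.c_[[np.cos(y),np.sin(y),0],[np.sin(y),-np.cos(y),0],[0,0,-1]])
print(s["joints"],"turn",np.degrees((T*C.inv()).as_rotvec())/6,"shift",(np.array([.4985,.1215,.125])-s["position"])/.03)
E
```

```text
time: 2.1
position: [0.4715, -0.007, 0.1915]
tcp_rot: [-0.019, 0.962, 0.273, -0.006]
force: [-0.0, -0.3, -0.1]
grip_width: 0.0002
gripper_force: 0.0
time: 2.6
position: [0.4868, 0.0836, 0.1915]
tcp_rot: [-0.016, 0.815, 0.579, -0.012]
force: [0.6, -0.8, -0.2]
grip_width: 0.0001
gripper_force: 0.0
[ 0.15869535 -0.00757127  0.07794411  1.69212092  0.01718958  2.06552317] turn [-0.082729   -0.37047423  1.32281394] shift [ 0.39147396  1.26477911 -2.21720437]
```

```bash
python3 -m creep '0.2 0.6 -0.7 0 -0.2 0.7;0.39 1.26 -1.5 -0.08 -0.37 1.32;0.39 1.26 -2.2 -0.08 -0.37 1.32;0.39 1.26 -2.2 -0.08 -0.37 1.32'; python3 - <<'E'
from h import *
im=save("wrist","pics/w1.png"); save("side","pics/s1.png")
E
python3 -m creep '0.09 0.45 0 0 0 0;0.16 0.8 0 0 0 0;0.20 1.0 0 0 0 0;0.24 1.2 0 0 0 0;0.26 1.3 0 0 0 0'
```

```text
time: 3.0
position: [0.4969, 0.121, 0.1227]
tcp_rot: [-0.001, 0.775, 0.632, -0.002]
force: [-0.4, 0.0, 0.0]
grip_width: 0.0002
gripper_force: 0.0
time: 3.6
position: [0.506, 0.1621, 0.1256]
tcp_rot: [-0.0, 0.774, 0.633, 0.0]
force: [0.3, -0.1, -0.4]
grip_width: 0.0002
gripper_force: 0.0
```

```bash
python3 - <<'E'
from h import *
im=save("side","pics/s2.png")[280:480,230:430]; cv2.imwrite("pics/s2c.png",cv2.resize(im,None,fx=3,fy=3))
E
```

```text
(no output)
```

View pics/s2c.png

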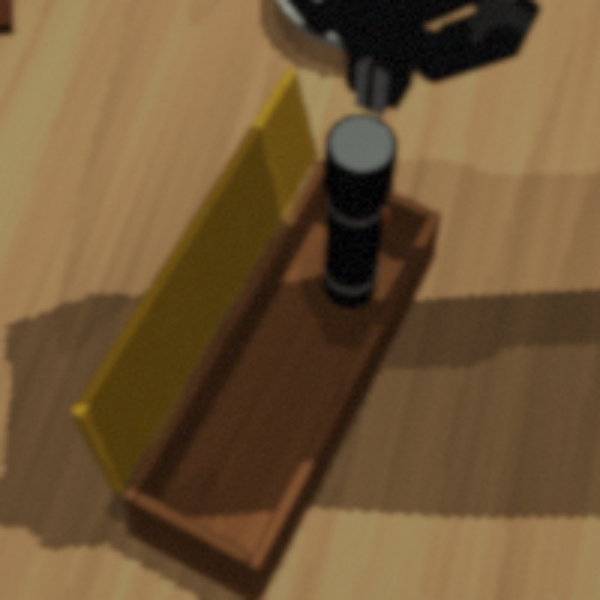

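The side crop shows the fingertip (370,95) behind the lens (360,145) with the torch tilting slightly. The lid hasn't been touched, so I'll keep pushing.

```bash
python3 -m creep '0.04 0.2 0 0 0 0;0.08 0.4 0 0 0 0;0.12 0.6 0 0 0 0;0.16 0.8 0 0 0 0;0.16 0.8 0 0 0 0'; python3 -m creep '0 0 0 0 0 0;0 0 0 0 0 0;0 0 0 0 0 0;0 0 0 0 0 0'; python3 - <<'E'
from h import *
im=save("side","pics/s3.png")[280:480,230:430]; cv2.imwrite("pics/s3c.png",cv2.resize(im,None,fx=3,fy=3))
save("top","pics/t3.png")
E
```

```text
time: 4.15
position: [0.5107, 0.1861, 0.1253]
tcp_rot: [-0.0, 0.774, 0.633, 0.0]
force: [-0.5, -0.6, -1.0]
grip_width: 0.0003
gripper_force: 0.0
time: 4.55
position: [0.5107, 0.1852, 0.1255]
tcp_rot: [-0.0, 0.774, 0.633, 0.0]
force: [0.3, 0.5, 0.4]
grip_width: -0.0
gripper_force: 0.0
```

View pics/s3c.png

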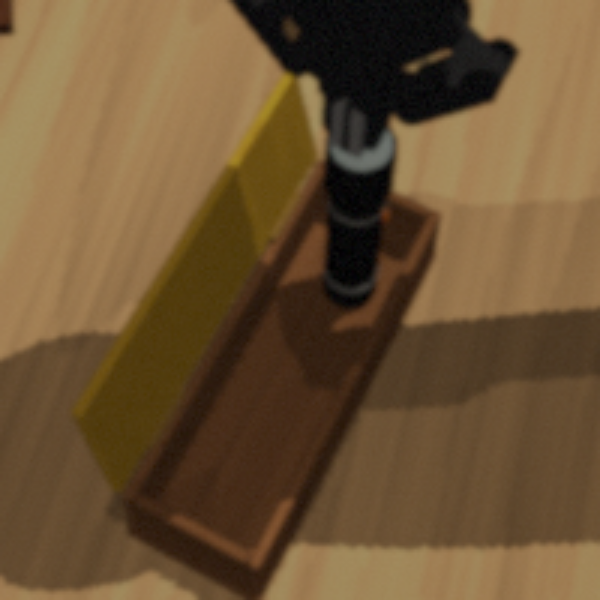

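The torch hasn't moved. The fingertip appears over the far half of the lens at about (350,150) in the crop, so I need to check whether it really is above it.

```bash
python3 - <<'E'
from h import *
s=r.get_state(); p=np.array(s["position"]); print(p)
for n in("side","top"): print(n,proj(n,p),[proj(n,p+[0,0,d]).round(1) for d in(.02,.04)], "lens",proj(n,[.5086,.1722,.141]))
print(proj("side",p)*3-np.array([690,840]))
im=cv2.imread("pics/t3.png")[225:325,130:270]; cv2.imwrite("pics/t3c.png",cv2.resize(im,None,fx=4,fy=4))
E
```

```text
[0.51066747 0.18526839 0.12553715]
side [345.45178284 340.84091443] [array([346.1, 333.1]), array([346.7, 325. ])] lens [349.68117852 327.3180077 ]
top [207.91206719 285.87034584] [array([205.5, 285.4]), array([202.9, 284.8])] lens [212.76243568 286.63846491]
[346.35534853 182.52274328]
```

View pics/t3c.png

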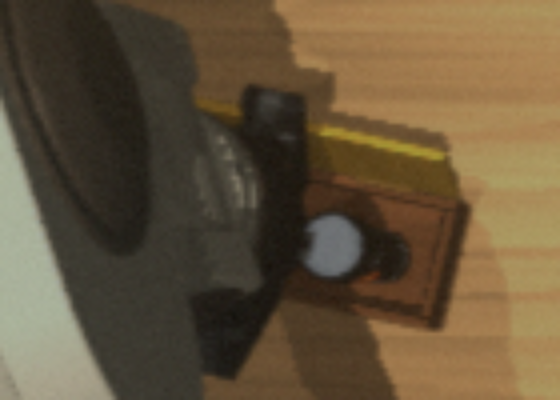

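The TCP projects to (346,182) in the side crop, but the visible tip ends near (350,152). So the tips pass about 20 mm higher than assumed, just over the lens. I'll back off, lower by 25 mm, then look and compare before pushing again.

```bash
python3 -m creep '0 0 0.4 0 0 0;-0.2 -1.0 0.4 0 0 0;-0.43 -2.15 0.4 0 0 0;-0.43 -2.15 -0.4 0 0 0;-0.43 -2.15 -0.8 0 0 0'; python3 - <<'E'
from h import *
im=save("side","pics/s4.png"); 
p=np.array(r.get_state()["position"]); print(p,r.get_state()["grip_width"])
c=im[230:430,250:450]; c=cv2.resize(c,None,fx=3,fy=3,interpolation=2)
c=cv2.convertScaleAbs(c,alpha=1.8)
for d,col in((0,(0,0,255)),(.02,(0,255,0))):
    q=(proj("side",p+[0,0,d])-[250,230])*3; cv2.circle(c,tuple(int(v) for v in q),3,col,-1)
cv2.imwrite("pics/s4c.png",c)
E
```

```text
time: 5.15
position: [0.4977, 0.1202, 0.1012]
tcp_rot: [-0.0, 0.775, 0.632, 0.0]
force: [-0.5, 0.5, -0.8]
grip_width: 0.0002
gripper_force: 0.0
[0.49688819 0.12045314 0.09921639] 0.000242961241163114
```

View pics/s4c.png

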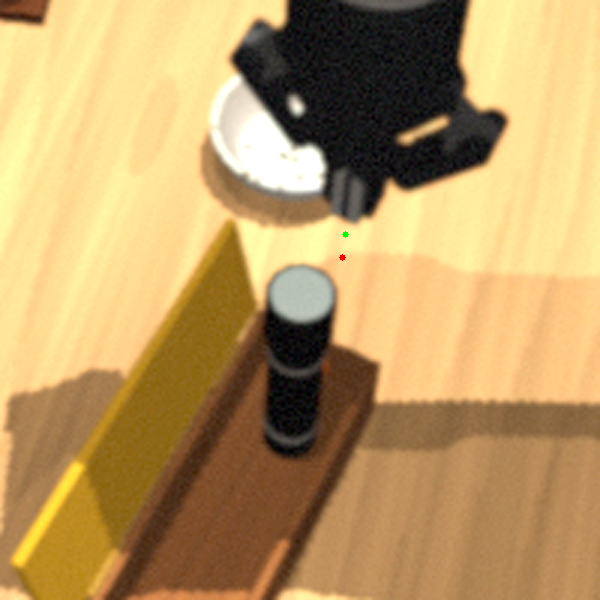

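The red dot (TCP) is at (342,257), while the real tips end at (348,218), about 30 mm higher. I'll lower another 25 mm, which still clears the 48 mm rim either way, and push while watching the force.

```bash
python3 -m creep '0 0 -0.5 0 0 0;0 0 -0.8 0 0 0;0 0 -0.8 0 0 0'; python3 -m creep '0.08 0.4 0 0 0 0;0.16 0.8 0 0 0 0;0.2 1.0 0 0 0 0;0.24 1.2 0 0 0 0;0.26 1.3 0 0 0 0';  python3 -m creep '0.04 0.2 0 0 0 0;0.08 0.4 0 0 0 0;0.12 0.6 0 0 0 0;0.16 0.8 0 0 0 0;0.16 0.8 0 0 0 0'; python3 - <<'E'
from h import *
im=save("side","pics/s5.png"); 
c=im[230:430,250:450]; c=cv2.resize(c,None,fx=3,fy=3,interpolation=2)
cv2.imwrite("pics/s5c.png",cv2.convertScaleAbs(c,alpha=1.8))
E
```

```text
time: 5.5
position: [0.497, 0.1212, 0.076]
tcp_rot: [-0.001, 0.774, 0.633, -0.001]
force: [0.1, -0.0, 0.5]
grip_width: -0.0001
gripper_force: 0.0
time: 6.0
position: [0.5057, 0.1608, 0.0776]
tcp_rot: [-0.0, 0.774, 0.633, 0.0]
force: [0.2, 0.2, 0.3]
grip_width: -0.0
gripper_force: 0.1
time: 6.5
position: [0.5105, 0.1846, 0.0774]
tcp_rot: [-0.0, 0.774, 0.633, 0.0]
force: [-0.1, 0.0, 0.6]
grip_width: -0.0001
gripper_force: 0.0
```

View pics/s5c.png

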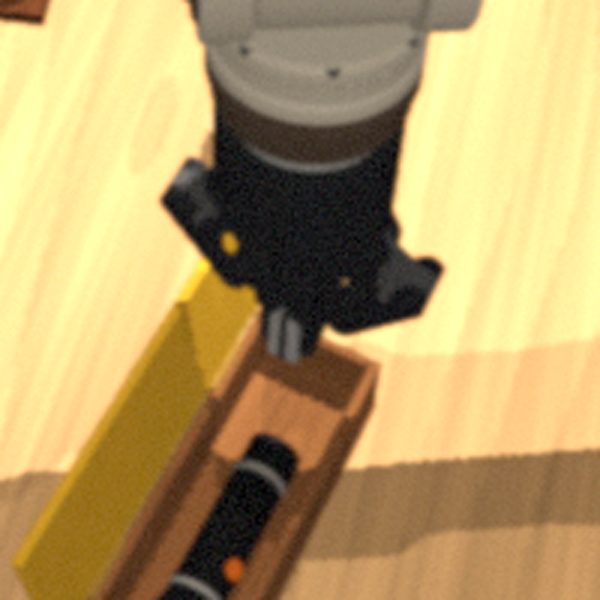

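The torch has toppled: its tail is at (265,450) in the crop, and the head points to the free end. I'll rise clear, check the torch numerically from the top view, and work out the tip height offset from the pictures.

```bash
python3 -m creep '0 0 1.4 0 0 0;0 0 2.8 0 0 0;0 0 4.2 0 0 1.3;0.3 -1 4.2 0 0 2.6;0.6 -2.2 4.2 0 0 3.9'; python3 -m creep '0.3 -1.4 0 0 0 1.3;0.6 -2.8 0 0 0 2.6;0.9 -4.2 0 0 0 3.9;1 -5.6 0 0 0 5.2;1 -5.6 0 0 0 6.5'; python3 - <<'E'
from h import *
for p,u,v in(((.5107,.1853,.1255),230+350/3,280+152/3),((.4969,.1205,.0992),250+348/3,230+218/3),((.5105,.1846,.0774),250+290/3,230+358/3)):
    d=np.linspace(-.02,.06,161); print("dz",d[np.argmin([abs(proj("side",np.add(p,[0,0,k]))[1]-v) for k in d])])
im=save("top","pics/t6.png"); save("side","pics/s6.png")
c=np.array([.5249,.2304,0]); Rz=R.from_euler('z',-.198).as_matrix()
m=(im.max(2)<45).astype(np.uint8); m[:240]=0;m[312:]=0;m[:,:140]=0;m[:,250:]=0
n,l,st,ce=cv2.connectedComponentsWithStats(m); i=1+np.argmax(st[1:,4]); print(st[i])
v,u=np.where(l==i); B=np.array([Rz.T@(onz("top",a,b,.022)-c) for a,b in zip(u,v)]); print("box x",B[:,0].min(),B[:,0].max(),"y",B[:,1].min(),B[:,1].max())
print(r.get_state()["position"],r.get_state()["joints"])
a=cv2.resize(im[225:325,130:260],None,fx=3,fy=3); b=cv2.resize(cv2.imread("pics/s6.png")[280:480,220:400],None,fx=2.2,fy=2.2)
h=np.zeros((440,a.shape[1]+b.shape[1],3),np.uint8); h[:300,:a.shape[1]]=a; h[:,a.shape[1]:]=b; cv2.imwrite("pics/c6.png",cv2.convertScaleAbs(h,alpha=1.8))
E
```

```text
time: 7.05
position: [0.5291, 0.118, 0.2051]
tcp_rot: [0.0, 0.627, 0.779, 0.001]
force: [0.6, 0.1, -1.4]
grip_width: -0.0
gripper_force: 0.0
time: 7.55
position: [0.5583, -0.0546, 0.2031]
tcp_rot: [-0.001, 0.334, 0.943, -0.001]
force: [-0.1, 0.9, 0.9]
grip_width: 0.0002
gripper_force: 0.0
dz 0.026
dz 0.034
dz 0.024499999999999997
[177 273  31  17 257]
box x -0.015555119646102868 0.009755574648315134 y -0.01663017056576585 0.045036736364180825
[ 0.55819557 -0.05150797  0.20336483] [-9.21535187e-02  1.19140934e-01  2.34239446e-01  1.68714642e+00
  2.38511058e-04  5.90395563e-01]
```

View pics/c6.png

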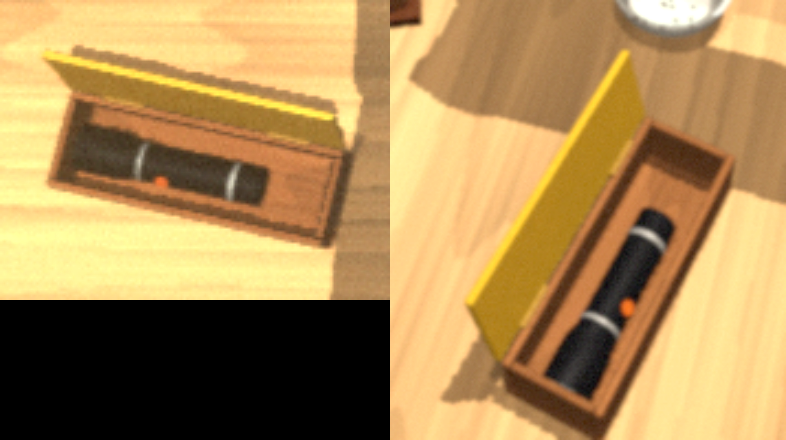

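The torch lies flat and wholly inside the box: in the top view the head is at (90,148) and the tail at (265,185). Next I go round behind the lid.

```bash
python3 -m creep '0.45 1.45 0 0 0 1;0.9 2.9 0 0 0 2;1.35 4.35 0 0 0 3;1.8 5.8 0 0 0 4;2.25 7.2 0 0 0 4.6'; python3 -m creep '0.4 1.35 0 0 0 0;0.45 1.4 -1 0 0 0;0.45 1.4 -2.4 0 0 0;0.45 1.4 -3.6 0 0 0;0.45 1.4 -4.4 0 0 0'; python3 -m creep '0 0 0 0 0 0'; python3 - <<'E'
from h import *
s=r.get_state();C=R.from_quat(np.array(s["tcp_rot"])[[1,2,3,0]]).as_matrix(); p=np.array(s["position"]); Rz=R.from_euler('z',-.198).as_matrix()
print(p,Rz.T@(p-[.5249,.2304,0]),C.round(3).tolist(),s["joints"])
E
```

```text
time: 8.15
position: [0.6257, 0.1688, 0.2037]
tcp_rot: [-0.0, 0.1, 0.995, -0.0]
force: [0.4, -0.1, -0.1]
grip_width: 0.0002
gripper_force: 0.0
time: 8.65
position: [0.6377, 0.2088, 0.0682]
tcp_rot: [-0.002, 0.101, 0.995, -0.001]
force: [-1.1, 0.1, -0.0]
grip_width: 0.0
gripper_force: 0.0
time: 8.75
position: [0.6368, 0.2082, 0.0673]
tcp_rot: [-0.003, 0.101, 0.995, -0.001]
force: [-0.6, -0.4, 0.7]
grip_width: 0.0002
gripper_force: 0.0
[0.63677346 0.20816009 0.06730267] [0.11406246 0.00020111 0.06730267] [[-0.98, 0.201, -0.007], [0.201, 0.98, -0.002], [0.007, -0.004, -1.0]] [3.15850547e-01 3.74304483e-01 2.76901922e-01 1.48088994e+00
 2.00507659e-04 5.18525092e-01]
```

```bash
python3 -m creep '-0.7 0.14 0.1 0 0 0;-1.2 0.24 0.25 0 0 0;-1.5 0.3 0.25 0 0 0;-1.8 0.36 0.25 0 0 0;-2.03 0.41 0.25 0 0 0'; python3 - <<'E'
from h import *
im=save("side","pics/s7.png"); im2=save("top","pics/t7.png"); s=r.get_state(); print(s["force"],s["position"])
y=cv2.inRange(cv2.cvtColor(im,cv2.COLOR_BGR2HSV),(22,150,40),(32,255,255)); y[:300]=0; y[:,380:]=0
n,l,st,ce=cv2.connectedComponentsWithStats(y); i=1+np.argmax(st[1:,4]); v,u=np.where(l==i); print(st[i],[(u[k],v[k]) for k in(u.argmin(),v.argmin(),v.argmax())])
Rz=R.from_euler('z',-.198).as_matrix(); c=[.5249,.2304,0]
for t in(1.8,1.57,1.3,1.0,.7,.3,0): print(t,[proj("side",Rz@[.035-.07*np.cos(t),yy,.0485+.07*np.sin(t)]+c).round(0) for yy in(.1,-.1)])
E
```

```text
time: 9.25
position: [0.5782, 0.2206, 0.0797]
tcp_rot: [-0.0, 0.1, 0.995, 0.0]
force: [-0.2, 0.0, 0.4]
grip_width: -0.0001
gripper_force: 0.0
[ 0.53874338 -0.32165426 -0.57759102] [0.57794022 0.22047659 0.07933807]
[320 304   8  10  36] [(np.int64(320), np.int64(312)), (np.int64(325), np.int64(304)), (np.int64(321), np.int64(313))]
1.8 [array([255., 417.]), array([326., 301.])]
1.57 [array([266., 422.]), array([336., 305.])]
1.3 [array([279., 430.]), array([348., 310.])]
1.0 [array([293., 439.]), array([359., 319.])]
0.7 [array([304., 449.]), array([368., 328.])]
0.3 [array([313., 461.]), array([375., 340.])]
0 [array([315., 468.]), array([376., 348.])]
```

```bash
cat > lid.py <<'E'
from h import *
def m(f,top=300):
    im=cv2.imread(f); h=cv2.cvtColor(im,cv2.COLOR_BGR2HSV); y=cv2.inRange(h,(20,170,25),(34,255,255)); 
    if "s" in f[5:6]: y[:295]=0; y[:,385:]=0; y[:,:235]=0
    else: y[:225]=0; y[315:]=0; y[:,:130]=0; y[:,265:]=0
    n,l,st,ce=cv2.connectedComponentsWithStats(y)
    v,u=np.where(l==1+np.argmax(st[1:,4])) if 0 else np.where(y>0)
    print(f,len(u),[(int(u[k]),int(v[k])) for k in(u.argmin(),u.argmax(),v.argmin(),v.argmax())])
if __name__=="__main__":
    import sys
    for f in sys.argv[1:]: m(f)
E
python3 lid.py pics/side0.png pics/s5.png pics/s6.png pics/s7.png pics/top0.png pics/t6.png pics/t7.png
python3 - <<'E'
import cv2,numpy as np
im=cv2.imread("pics/s7.png"); h=cv2.cvtColor(im,cv2.COLOR_BGR2HSV)
y=cv2.inRange(h,(20,170,25),(34,255,255))[296:440:4,250:386:3]
for row in y: print(''.join('#' if k else '.' for k in row))
E
```

```text
pics/side0.png 3358 [(254, 417), (334, 329), (326, 303), (268, 443)]
pics/s5.png 3120 [(255, 415), (335, 329), (326, 306), (268, 442)]
pics/s6.png 3432 [(254, 416), (334, 329), (325, 303), (269, 443)]
pics/s7.png 3188 [(254, 417), (334, 330), (325, 304), (269, 443)]
pics/top0.png 406 [(145, 242), (242, 270), (145, 242), (238, 271)]
pics/t6.png 403 [(145, 242), (241, 270), (145, 242), (199, 279)]
pics/t7.png 125 [(186, 261), (241, 272), (213, 257), (239, 272)]
..............................................
..............................................
.........................#....................
.........................##...................
........................###...................
.......................####...................
......................######..................
.....................#######..................
....................########..................
....................#########.................
...................#########..................
..................#########...................
..................########....................
..................#######
[... 355 characters left out ...]
.....##########...........................
.........##########...........................
........#####.####............................
.......###.##.###.............................
......##########..............................
.....##########...............................
....##########................................
....##########................................
...##########.................................
..##########..................................
..#########...................................
...########...................................
....######....................................
.....####.....................................
.....###......................................
```

The lid hasn't moved. The small nick in the mask near (297,354) shows the tip just over the lid's top edge, which puts the real offset near 40 mm. I'll back off, go lower and push again.

```bash
python3 -m creep '0 0 0.3 0 0 0;1 -0.2 0.3 0 0 0;1.7 -0.34 0.3 0 0 0;1.7 -0.34 -0.5 0 0 0;1.7 -0.34 -0.9 0 0 0'; python3 -m creep '-0.5 0.1 0 0 0 0;-0.9 0.18 0 0 0 0;-1.2 0.24 0 0 0 0;-1.45 0.29 0 0 0 0;-1.7 0.34 0 0 0 0'; python3 - <<'E'
from h import *
save("side","pics/s8.png"); s=r.get_state(); print(s["force"],s["position"])
E
python3 lid.py pics/s8.png
```

```text
time: 9.85
position: [0.6298, 0.2094, 0.0504]
tcp_rot: [-0.001, 0.1, 0.995, -0.0]
force: [-1.3, 0.6, -0.2]
grip_width: -0.0002
gripper_force: 0.0
time: 10.35
position: [0.5784, 0.2203, 0.0525]
tcp_rot: [0.0, 0.1, 0.995, 0.0]
force: [1.7, -0.3, 0.9]
grip_width: -0.0001
gripper_force: 0.8
[ 0.95295413  0.48399737 -0.2784606 ] [0.57748979 0.22058456 0.05259686]
pics/s8.png 2350 [(261, 420), (334, 322), (332, 306), (293, 444)]
```

```bash
python3 -m creep '-0.25 0.05 0 0 0 0;-0.5 0.1 0 0 0 0;-0.7 0.14 0 0 0 0;-0.91 0.18 0 0 0 0;-1.1 0.22 -0.1 0 0 0'; python3 - <<'E'
from h import *
save("side","pics/s9.png"); s=r.get_state(); print(s["force"],s["position"])
E
python3 lid.py pics/s9.png
```

```text
time: 10.9
position: [0.545, 0.2269, 0.0492]
tcp_rot: [-0.0, 0.1, 0.995, -0.0]
force: [0.7, -1.2, 1.0]
grip_width: 0.0003
gripper_force: 0.9
[0.92925065 0.66205818 0.57854614] [0.54404374 0.22695982 0.04852923]
pics/s9.png 2390 [(269, 441), (360, 322), (359, 321), (270, 443)]
```

```bash
python3 -m creep '-0.2 0.04 -0.1 0 0 0;-0.32 0.06 -0.25 0 0 0;-0.43 0.08 -0.4 0 0 0;-0.55 0.11 -0.6 0 0 0;-0.63 0.12 -0.75 0 0 0'; python3 - <<'E'
from h import *
save("side","pics/s10.png"); s=r.get_state(); print(s["force"],s["position"])
E
python3 lid.py pics/s10.png
```

```text
time: 11.45
position: [0.526, 0.2305, 0.0257]
tcp_rot: [-0.001, 0.1, 0.995, -0.0]
force: [1.3, 0.3, 1.3]
grip_width: 0.0002
gripper_force: 0.6
[ 0.43322823  0.99250121 -0.80352422] [0.52555709 0.23035318 0.0250135 ]
pics/s10.png 4122 [(271, 441), (375, 342), (358, 337), (312, 462)]
```

```bash
python3 -m creep '-0.05 0.01 -0.1 0 0 0;-0.08 0.02 -0.2 0 0 0;-0.1 0.02 -0.3 0 0 0'; python3 -m creep '0 0 -0.05 0 0 0;0 0 -0.1 0 0 0'; python3 - <<'E'
from h import *
save("side","pics/s11.png"); s=r.get_state(); print(s["force"],s["position"])
E
python3 lid.py pics/s11.png
```

```text
time: 11.8
position: [0.5234, 0.2309, 0.0172]
tcp_rot: [-0.001, 0.1, 0.995, -0.0]
force: [-1.5, -1.2, 1.6]
grip_width: -0.0003
gripper_force: 0.6
time: 12.0
position: [0.5235, 0.231, 0.0145]
tcp_rot: [-0.001, 0.1, 0.995, -0.0]
force: [-3.9, -2.2, 16.3]
grip_width: 0.0001
gripper_force: 7.9
[-0.30599047 -0.38158748  0.37596595] [0.52349345 0.23101818 0.01473006]
pics/s11.png 4338 [(271, 442), (376, 349), (359, 341), (314, 468)]
```

The lid corners at (376,349) and (314,468) match the shut position. I'll press slightly more, then lift away and check.

```bash
python3 -m creep '0 0 -0.03 0 0 0;0 0 -0.06 0 0 0;0 0 -0.06 0 0 0'; python3 -m creep '0 0 0.5 0 0 0;0 0 1.5 0 0 0;0 0 3 0 0 0;0 -1.2 4.4 0 0 0;0 -2.4 5 0 0 0'; python3 -m creep '0 -1.5 0 0 0 0;0 -3 0 0 0 0;0 -4.5 0 0 0 0;0 -4.5 0 0 0 0'; python3 - <<'E'
from h import *
save("side","pics/s12.png"); save("top","pics/t12.png"); s=r.get_state(); print(s["force"],s["position"])
Rz=R.from_euler('z',-.198).as_matrix(); c=[.5249,.2304,0]
for n in("side","top"): print(n,[[proj(n,Rz@[.035-.07*np.cos(t),yy,.0485+.006+.07*np.sin(t)]+c).round(1).tolist() for yy in(.1,-.1)] for t in(0,.06,.12)])
# other things moved?
a,b=cv2.imread("pics/top0.png"),cv2.imread("pics/t12.png")
d=(cv2.absdiff(a,b).max(2)>60).astype(np.uint8); st=cv2.connectedComponentsWithStats(d)[2][1:]; print(st[st[:,4]>25])
E
python3 lid.py pics/s12.png pics/t12.png
```

```text
time: 12.35
position: [0.5236, 0.2311, 0.0145]
tcp_rot: [0.0, 0.1, 0.995, 0.0]
force: [-6.1, -2.8, 16.1]
grip_width: 0.0
gripper_force: 7.6
time: 12.85
position: [0.5243, 0.1594, 0.1664]
tcp_rot: [0.001, 0.099, 0.995, 0.001]
force: [0.2, 0.7, 0.8]
grip_width: 0.0002
gripper_force: 0.0
time: 13.25
position: [0.5236, 0.0196, 0.1635]
tcp_rot: [0.0, 0.102, 0.995, -0.001]
force: [0.1, 0.1, 0.3]
grip_width: -0.0
gripper_force: 0.0
[ 0.37959666 -0.60164839 -0.0554395 ] [0.52372059 0.02309018 0.1631855 ]
side [[[315.5, 466.3], [376.3, 346.4]], [[315.4, 465.1], [376.4, 344.9]], [[315.1, 463.8], [376.4, 343.3]]]
top [[[144.6, 286.9], [237.1, 306.9]], [[143.9, 286.7], [236.8, 306.8]], [[143.2, 286.5], [236.5, 306.7]]]
[[ 287  191   37   96 1078]
 [ 146  194  141  110 3112]
 [ 185  228    4   19   37]
 [ 215  232   67   63 2437]
 [ 286  235   20   31  294]
 [ 294  282   14    8   33]
 [ 214  289   72   19  398]
 [ 306  291   15  134  497]
 [ 288  293   19   12  116]
 [ 213  304    5   34   91]
 [ 289  307   19    8   70]
 [ 215  319  102  161 8060]
 [ 153  353   56  127 1030]
 [ 455  367   37    7   93]
 [ 446  386   28    7   51]
 [ 495  395   11    5   29]
 [ 505  396    9    7   27]
 [ 439  401   32    8   77]
 [ 523  400   13    7   28]
 [ 457  412   17   11   42]
 [ 508  415   14    9   34]
 [ 394  416   13    5   28]
 [ 407  417   18    4   26]
 [ 354  432   17   13   68]
 [ 324  447   15   33  214]]
pics/s12.png 6596 [(271, 442), (376, 349), (337, 331), (314, 468)]
pics/t12.png 551 [(145, 283), (187, 286), (154, 255), (186, 294)]
```

```bash
python3 -c "
from plant import r; print(r.sign_off())"
```

```text
the job is handed in; nothing more can be done
None
```

I pushed the torch over so it lies flat inside its box, pushed the lid shut from behind until it met a firm stop, and handed the job in at about 13 s. The arm never came near the other things on the ledge, and `sign_off()` returned no verdict.

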